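# Shut the marked coolant valve under the sliding cover

### The job

Shut off the marked coolant valve in the white valve box on the bench: push the box's flat cover straight back, away from the robot, until it is fully open, then push the valve handle that ends in a round disc clockwise until it stands square across its pipe, against its stop. Only push with the fingers: do not lift the cover, do not move the other valve handle, and leave the things around the box where they stand. Leave the cover open and the valve shut.

Things in the scene. Friction and masses are not known exactly. Their poses are not given: they have to be found in the camera images.
- box: White steel valve box fixed to the bench, open on top, 200 (x) by 370 (y) by 80 mm high; origin under its centre on the bench; x points away from the robot (yaw within 0.3 rad), y left. Side guides, top 88 mm up, run along y = +-182 mm from x = -103 to +307 mm and carry the open cover. Two pipes run along x at y = -85 and +65 mm, a valve on each; which one is the marked one varies.
- cover (a joint): Flat steel cover, 194 by 348 by 4 mm, top 86 mm above the bench (ribs to 88), lying loose on the box between the guides; hides both handles. Value = slide (m) along the box's +x: 0 shut, 0.195 at its end stop, where the opening is fully uncovered. Starts at 0 to 0.025. Slides at 3 to 5 N and stays where left. Held down only by its weight (0.5 kg).
- cover_grip (a point): Middle of the cover's grip bar: black round bar, 12 mm thick, 140 mm long along the box's y, on two feet, axis 108 mm above the bench, 16 mm gap under it. At box x = -80 mm plus the cover's slide, y = 0. Push it from the robot's side.
- lever_marked (a joint): The marked quarter-turn handle, the one to shut. Value in rad: 0 = open, pointing along the box's -x (to the robot); it turns clockwise seen from above to 1.571 = shut, pointing along the box's +y, at its stop. Starts at 0 to 0.3. Stays where it is left; turning takes 0.12 N m, about 2.5 N at 50 mm from the pivot.
- marked_pivot (a point): On the vertical pivot axis of the marked handle, at mid-height of the handle (66 mm above the bench); at box x = +20 mm. The hub has a radius of 13 mm.
- marked_tip (a point): Centre of the round disc (34 mm diameter) that ends the marked handle, 66 mm from the pivot. The black handle is a bar 16 mm wide, and bar and disc are 12 mm thick, from 60 to 72 mm above the bench, free underneath; the pipe below reaches up to 44 mm, valve body to 51 mm.
- lever_plain (a joint): The other handle, not to be moved: same black bar but square-ended, with no disc, 83 mm long. Same values; starts at 0 to 0.3.
- plain_pivot (a point): On the pivot axis of the plain handle, 66 mm above the bench.
- plain_tip (a point): Point on the plain handle 66 mm from its pivot, 66 mm above the bench.
- oil_bottle: Grey oil bottle standing to the right of the box, 64 mm diameter, 150 mm high, origin under its centre. Leave alone.
- wrench: Steel wrench lying to the right of the box, 170 mm long. Leave alone.
- piston: Bare metal engine piston standing to the left of the box, 76 mm diameter, 60 mm high, ring grooves near the top, origin under its centre. Leave alone.
- bearing: Steel bearing ring lying to the left of the box, 62 mm diameter, 18 mm high, origin under its centre. Leave alone.

How it is judged (in metres and radians):
On the way, in this order (a step that is already met when the one before it is completed fails the run):
1. the cover is slid back (at least 165 mm), clear of the handles (value of joint cover above 0.165 m), for 0.2 s.
2. the marked handle is pushed shut (value of joint lever_marked above 1.45 rad), for 0.2 s.
At the end, for the whole second after the job is handed in: The cover lies on its guides, slid back at least 165 mm; the handle with the disc is within 0.12 rad (7 degrees) of its shut stop and at rest; the plain handle is within 12 mm of where it was (value of joint cover above 0.165 m and value of joint lever_marked above 1.45 rad and velocity of joint lever_marked below 0.05 rad/s and height (world z) of cover_grip below 0.114 m and distance of plain_tip from where it was at the start of the episode below 0.012 m); the robot touches nothing.
It fails at once if the cover is lifted more than 12 mm (height (world z) of cover_grip above 0.12 m).
It fails at once if the marked handle is turned before the cover is open (value of joint cover below 0.12 m and value of joint lever_marked above 0.6 rad).
It fails at once if the other handle is moved more than 12 mm at its end (distance of plain_tip from where it was at the start of the episode above 0.012 m).
It fails at once if a thing beside the box is moved more than 30 mm (distance of any of oil_bottle, wrench, piston, bearing from where it was at the start of the episode above 0.03 m).
It also fails if it takes over 48 s, if anything falls off the work surface, if the arm or the gripper's body presses on something with over 40 N, if the wrist force passes 120 N, or if a joint passes its speed limit or range.

### The arm

A 6-joint arm with a two-finger parallel gripper is mounted at the origin on the work surface. World frame = base frame: x ahead of the robot, y to its left, z up, the work surface at z = 0. Lengths are in m, angles in degrees, forces in N, time in s.
With the tool pointing down it reaches from about 0.4 to 0.825 m from the base axis. Payload 7 kg.
Tool frame: the origin (TCP) lies midway between the tips of the shut fingers; the grasp point (between the pads) lies 19 mm behind it; z points along the fingers, y is the direction in which the jaws open and shut (so a half turn about z gives the same grasp; the last joint's range is limited). The gripper opens to 88 mm and grips with 3 to 60 N. Pads are 19 mm wide; open, the fingers measure 130 mm over their backs; the gripper's body (78 mm by 193 mm) begins 47 mm behind the grasp point.
Start: joints at [-55.399, 20.546, 0.682, 0, -70.136, -16.507], TCP at [0.21, -0.642, 0.227] pointing down, gripper open.
Joint ranges: [-176.03, 176.03], [-82.01, 121.73], [-58.28, 71.71], [-173.87, 95.51], [-174.79, -0.11], [-173.66, 173.66]. Speed limits (degrees/s): [136.94, 136.94, 172.46, 180, 180, 180].

### API

Orientations are given as [roll, pitch, yaw] about the fixed x, y, z axes, in that order (R = Rz(yaw) Ry(pitch) Rx(roll)).
In Python, from plant import ctrl, snapshot gives the robot as it stands.
- The arm moves only by the shell command python3 -m pendant 'ROWS'. ROWS is JSON, a list of rows, each a list of 7 numbers: the shift along the tool's x, y, z in m, then the turn, a rotation vector about the tool's x, y, z in rad, then the opening, from -1 (shut) to 1 (fully open), so that 0 is half open. In form: [[x, y, z, ax, ay, az, jaw], ...]. A call has 1 to 12 rows; each row is the pose to reach, as a shift and turn from the pose commanded when the call began, along the tool's axes at that moment; what a row does not reach only later rows make up. A row lasts 1/8 s, in which the tool goes at most 62.5 mm and 10.7 degrees, less where a joint would pass 70% of its speed; a pose out of reach is approached as far as the arm can. A call with a gripper value outside its range is refused whole. The fingers move at their own pace and stop on an object; the grip force is fixed at half the most. Time passes only in rows, so rows that repeat a pose let the fingers close. It gives the time, the measured TCP pose, the force and the opening at its end, in the units of the state.
- ctrl.get_obs(): the state, without advancing time (a new reading comes with each control period).
- snapshot(name): name is "side" or "top"; returns a dict with "image" (420x560x3 uint8, blue, green, red), "mtx" (3x3 intrinsics, pixels), "k1" (the pictures are not rectified: a ray, as slopes to the right and down, at radius r is drawn at 1 + k1 r^2 times it, then the intrinsics apply), "eye" and "attitude" of the camera in the world. Camera axes: x right, y up, looking along -z (the intrinsics and any distortion apply to the point x, -y, -z); pixel columns grow to the right and rows downward; lengths in m; the calibration is good to about 2 mm. A picture is of the moment at which its call begins. There is no depth.
- ctrl.close_job(): hands the job in, once; it reports no verdict.
The state is a dict: "clock": time; "joint_pos": joint angles; "qvel": joint speeds; "tau": joint torques, N m; "tool_pos": TCP position; "orientation": TCP orientation; "force": force on the tool from outside, world axes, zero at the start; "moment": the same for the moment, N m; "opening": finger opening in m.
Only numpy, scipy, OpenCV 4.12 (cv2) and the standard library are available. Lean on these libraries where they do the work, as an engineer would, in place of code of your own. Each camera call takes 0.05 s, during which the arm holds its last target.

## Working session

There is one attempt and no reset: what is moved stays moved. The work goes in short steps, Python scripts to look and compute and a shell command to move; the robot and the scene stay as the last step left them, time stands still between calls to the robot, and variables do not carry over. Pictures are saved under pics/ and viewed, and the job is handed in when it is done.

```bash
ls; mkdir -p pics; python3 - <<'E'
from plant import ctrl, snapshot
import cv2
print(ctrl.get_obs())
for n in("side","top"):
    s=snapshot(n); cv2.imwrite(f"pics/{n}0.png",s["image"]); print(n,s["mtx"],s["k1"],s["eye"],s["attitude"])
E
```

```text
pics
{'clock': 0.0, 'joint_pos': array([-5.54012204e+01,  2.05894598e+01,  6.34959241e-01, -2.22482771e-02,
       -7.01350070e+01, -1.65049641e+01]), 'qvel': array([ 0.00136776,  0.00794234,  0.09197642, -0.04410862, -0.09499464,
        0.0697728 ]), 'tau': array([ 4.38422103e-04, -5.82718134e+01,  2.93053901e+01,  6.99716672e+00,
        6.68471883e-03, -1.82245576e-04]), 'tool_pos': array([ 0.20945587, -0.64117364,  0.22564729]), 'orientation': array([ 1.79908238e+02, -5.37845319e-03, -1.61913757e+02]), 'force': array([ 0.03728553,  0.30489294, -0.19858341]), 'moment': array([ 0.00568151, -0.03846423,  0.01264892]), 'opening': 0.08766500666518473}
side [[444.22964949   0.         287.05875408]
 [  0.         444.22964949 212.3836576 ]
 [  0.           0.           1.        ]] 0.013899663661433893 [0.25990616 0.69563618 0.78332946] [  48.14880377   -0.76406479 -156.39475988]
top [[516.47283973   0.         279.01539529]
 [  0.         516.47283973 201.17744351]
 [  0.           0.           1.        ]] -0.028536433112153096 [0.42065628 0.01024998 1.12289687] [  8.0104778   -0.13690635 -89.73024746]
```

View pics/top0.png

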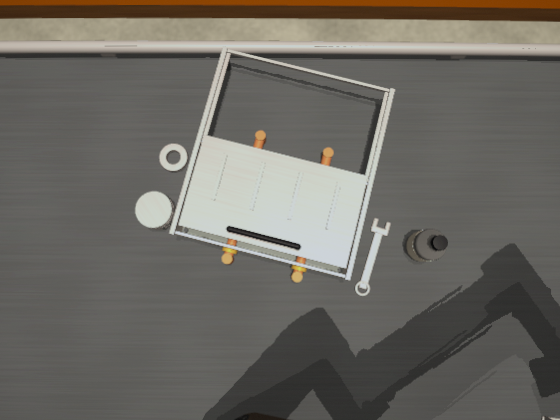

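View pics/side0.png

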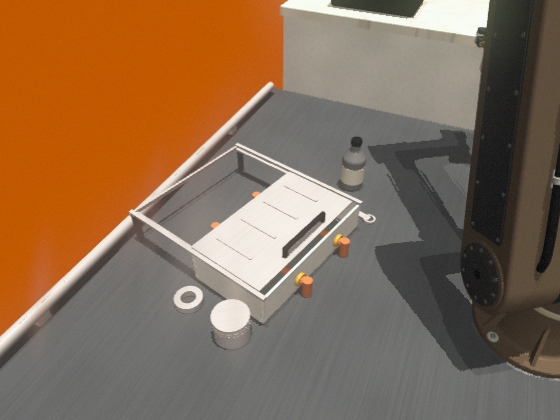

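The top view shows the grip bar from (229,229) to (298,246) and the guides' corners at about (225,50), (392,91), (173,233) and (349,277). In the side view the bar runs from about (284,250) to (325,217). I'll zoom in and triangulate.

```bash
cat > h.py <<'E'
import numpy as np, cv2
from scipy.spatial.transform import Rotation as R
from scipy.optimize import least_squares
from plant import ctrl, snapshot
def cam(s):
    A=R.from_euler('xyz',s["attitude"],degrees=True).as_matrix()
    return dict(K=np.array(s["mtx"]),k=s["k1"],e=np.array(s["eye"]),A=A)
def proj(c,P):
    P=np.atleast_2d(P); d=(P-c['e'])@c['A']
    u=d[:,0]/-d[:,2]; v=-d[:,1]/-d[:,2]; f=1+c['k']*(u*u+v*v)
    return np.c_[c['K'][0,0]*u*f+c['K'][0,2], c['K'][1,1]*v*f+c['K'][1,2]]
def ray(c,p):
    D=np.array([c['k'],0,0,0,0.])
    q=cv2.undistortPoints(np.array([[p]],float),c['K'],D)[0,0]
    return c['A']@np.array([q[0],-q[1],-1.])
def atz(c,p,z):
    d=ray(c,p); return c['e']+d*(z-c['e'][2])/d[2]
def tri(c1,p1,c2,p2):
    d1,d2=ray(c1,p1),ray(c2,p2)
    t=np.linalg.lstsq(np.c_[d1,-d2],c2['e']-c1['e'],rcond=None)[0]
    a=c1['e']+t[0]*d1;b=c2['e']+t[1]*d2
    return (a+b)/2,np.linalg.norm(a-b)
def zoom(img,x0,y0,w,h,k,name):
    cv2.imwrite(name,cv2.resize(img[y0:y0+h,x0:x0+w],None,fx=k,fy=k,interpolation=cv2.INTER_CUBIC))
E
python3 - <<'E'
import cv2
from h import zoom
zoom(cv2.imread("pics/top0.png"),160,190,200,100,4,"pics/t0z.png")
zoom(cv2.imread("pics/side0.png"),180,140,200,150,4,"pics/s0z.png")
E
```

```text
(no output)
```

View pics/t0z.png

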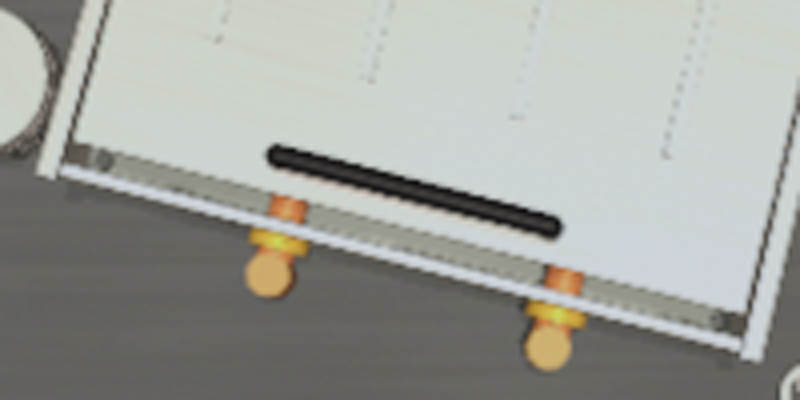

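View pics/s0z.png

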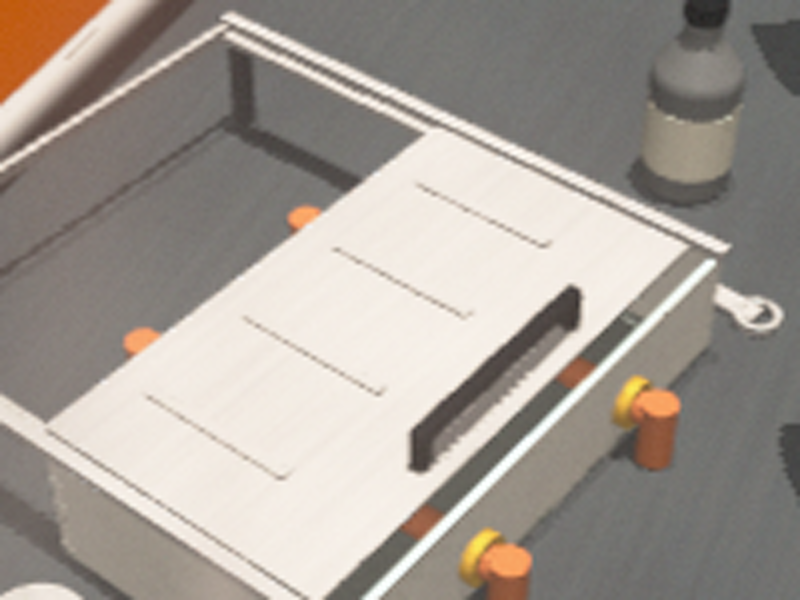

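```bash
python3 - <<'E'
from h import *
t=cam(snapshot("top"));s=cam(snapshot("side"))
g=[]
for a,b in(((229.5,228.9),(284.7,248.5)),((297.7,246.8),(323.3,214.5))):
    P,e=tri(t,a,s,b); print("bar",P.round(4),round(e,4), atz(t,a,.111).round(4))
pts=[((172.2,233.7),(-103,182)),((348.5,278.7),(-103,-182)),((225,50),(307,182)),((392,91),(307,-182))]
W=[];L=[]
for p,l in pts:
    w=atz(t,p,.088);W.append(w[:2]);L.append(np.array(l)/1000);print(l,w.round(4))
W=np.array(W);L=np.array(L)
f=lambda q:np.ravel(L@np.array([[np.cos(q[2]),-np.sin(q[2])],[np.sin(q[2]),np.cos(q[2])]]).T+q[:2]-W)
r=least_squares(f,[.5,0,0]);print(r.x,r.fun.round(4).reshape(-1,2))
q=r.x;B=lambda x,y,z:[q[0]+np.cos(q[2])*x-np.sin(q[2])*y,q[1]+np.sin(q[2])*x+np.cos(q[2])*y,z]
im=snapshot("side")["image"].copy();im2=snapshot("top")["image"].copy()
for x,y,z in[(-103,182,88),(-103,-182,88),(307,182,88),(307,-182,88),(-100,-185,0),(-100,185,0)]:
    P=B(x/1000,y/1000,z/1000)
    for c,i in((s,im),(t,im2)):
        u=proj(c,P)[0]; cv2.circle(i,tuple(int(round(k)) for k in u),2,(0,0,255),-1)
for a in((229.5,228.9),(297.7,246.8)):
    w=atz(t,a,.111);d=w[:2]-q[:2];print("bar box",np.cos(q[2])*d[0]+np.sin(q[2])*d[1],-np.sin(q[2])*d[0]+np.cos(q[2])*d[1])
cv2.imwrite("pics/ov.png",np.hstack([im[120:330,150:400],im2[30:300,150:420][:210]]))
E
```

```text
bar [0.5102 0.1065 0.1082] 0.005 [0.5076 0.1055 0.111 ]
bar [ 0.4748 -0.0283  0.1065] 0.0029 [ 0.4732 -0.0284  0.111 ]
(-103, 182) [0.4993 0.2226 0.088 ]
(-103, -182) [ 0.4116 -0.1302  0.088 ]
(307, 182) [0.8888 0.1243 0.088 ]
(307, -182) [ 0.8004 -0.2269  0.088 ]
[ 0.55107526  0.0222174  -0.24535246] [[-0.0039  0.0012]
 [-0.0047  0.0009]
 [ 0.0043 -0.0001]
 [ 0.0043 -0.002 ]]
bar box -0.06240338560106463 0.07021595041084898
bar box -0.06325059470104033 -0.06806766873990772
```

View pics/ov.png

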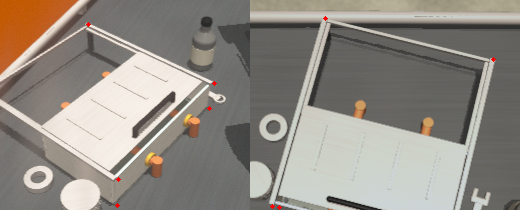

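```bash
cat >> h.py <<'E'
Q=np.array([0.55108,0.02222,-0.24535])
def B(x,y,z=0):
    c,s_=np.cos(Q[2]),np.sin(Q[2]); return np.array([Q[0]+c*x-s_*y,Q[1]+s_*x+c*y,z])
def toB(P):
    c,s_=np.cos(Q[2]),np.sin(Q[2]); d=np.array(P[:2])-Q[:2]; return np.array([c*d[0]+s_*d[1],-s_*d[0]+c*d[1]])
def rel(P,yaw):
    o=ctrl.get_obs(); y=np.deg2rad(o["orientation"][2]); d=np.array(P)-o["tool_pos"]
    x=np.array([np.cos(y),np.sin(y),0]);yy=np.array([np.sin(y),-np.cos(y),0])
    a=(np.degrees(y)-yaw+180)%360-180
    return np.round([d@x,d@yy,-d[2],0,0,np.deg2rad(a)],4)
def st():
    o=ctrl.get_obs(); print(round(o["clock"],2),o["tool_pos"].round(4),"box",toB(o["tool_pos"]).round(4),o["orientation"].round(2),"F",o["force"].round(1),"op",round(o["opening"],4),"j",o["joint_pos"].round(0))
E
python3 - <<'E'
from h import *
b=B(-.112,.001,.227);print(b)
print(rel([.42,-.32,.227],165.94),rel(b,165.94))
E
```

```text
[0.44267703 0.05039439 0.227     ]
[-0.2999  0.2402 -0.0008  0.      0.      0.5612] [-0.4364  0.5853 -0.0008  0.      0.      0.5612]
```

```bash
python3 -m pendant '[[-0.04,0.035,0,0,0,0.08,0],[-0.085,0.07,0,0,0,0.16,0],[-0.13,0.105,0,0,0,0.24,0],[-0.175,0.14,0,0,0,0.32,0],[-0.22,0.175,0,0,0,0.40,0],[-0.26,0.21,0,0,0,0.48,0],[-0.30,0.24,0,0,0,0.561,0],[-0.32,0.29,0,0,0,0.561,0],[-0.34,0.34,0,0,0,0.561,0],[-0.36,0.39,0,0,0,0.561,0],[-0.38,0.44,0,0,0,0.561,0],[-0.40,0.49,0,0,0,0.561,0]]'; python3 - <<'E'
from h import *
st(); print(rel(B(-.112,.001,.15),165.94))
E
```

```text
clock: 1.8
tool_pos: [0.4375, -0.0499, 0.2269]
orientation: [180.0, 0.1, 166.0]
force: [1.2, -0.7, -1.2]
opening: 0.0439
1.8 [ 0.4375 -0.0499  0.2269] box [-0.0926 -0.0975] [1.7997e+02 5.0000e-02 1.6595e+02] F [ 1.2 -0.7 -1.2] op 0.0439 j [  19.   -2.  -27.    0.  -65. -123.]
[0.0193 0.0985 0.0769 0.     0.     0.0002]
```

```bash
python3 -m pendant '[[0.02,0.05,0,0,0,0,0],[0.02,0.0985,0,0,0,0,0],[0.02,0.0985,0.05,0,0,0,0],[0.02,0.0985,0.077,0,0,0,0],[0.02,0.0985,0.077,0,0,0,0]]'; python3 - <<'E'
from h import *
st(); print(rel(B(-.112,.001,.097),165.94))
for n in("side","top"):
    i=snapshot(n)["image"]; cv2.imwrite(f"pics/{n}1.png",i)
a=cv2.imread("pics/side1.png");b=cv2.imread("pics/top1.png")
cv2.imwrite("pics/c1.png",np.hstack([cv2.resize(a[130:330,180:380],None,fx=2,fy=2),cv2.resize(b[130:330,160:360],None,fx=2,fy=2)]))
E
```

```text
clock: 2.42
tool_pos: [0.4409, 0.0483, 0.1481]
orientation: [-179.8, -0.2, 166.0]
force: [-0.1, -0.3, 0.0]
opening: 0.0439
2.42 [0.4409 0.0483 0.1481] box [-0.1132 -0.0015] [-1.7984e+02 -1.7000e-01  1.6597e+02] F [-0.1 -0.3  0. ] op 0.0439 j [  32.    3.  -34.   -0.  -54. -136.]
[-0.0012  0.0025  0.0511  0.      0.      0.0004]
```

View pics/c1.png

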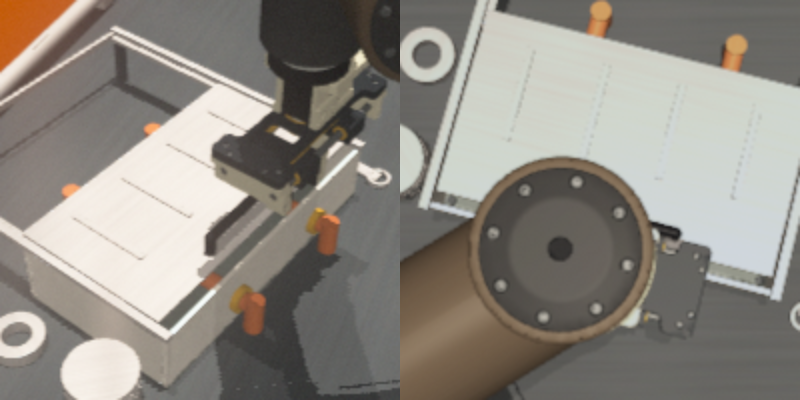

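```bash
python3 -m pendant '[[0,0.0025,0.03,0,0,0,0],[0,0.0025,0.051,0,0,0,0],[0,0.0025,0.051,0,0,0,0],[-0.012,0.0025,0.051,0,0,0,0],[-0.022,0.0025,0.051,0,0,0,0],[-0.032,0.0025,0.051,0,0,0,0],[-0.042,0.0025,0.051,0,0,0,0]]'; python3 - <<'E'
from h import *
st()
a=snapshot("side")["image"];b=snapshot("top")["image"]
cv2.imwrite("pics/c2.png",np.hstack([cv2.resize(a[130:330,180:380],None,fx=2,fy=2),cv2.resize(b[130:330,160:360],None,fx=2,fy=2)]))
E
```

```text
clock: 3.4
tool_pos: [0.484, 0.0408, 0.0987]
orientation: [180.0, -0.0, 165.9]
force: [-3.4, 1.0, 2.3]
opening: 0.0433
3.4 [0.484  0.0408 0.0987] box [-0.0696  0.0017] [ 1.8000e+02 -3.0000e-02  1.6591e+02] F [-3.4  1.   2.3] op 0.0433 j [  28.   10.  -33.   -0.  -47. -132.]
```

View pics/c2.png

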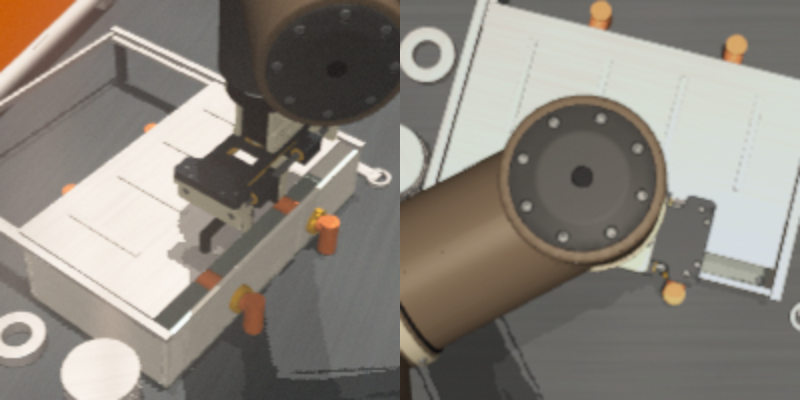

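```bash
python3 -m pendant '[[-0.012,0.001,0,0,0,0,0],[-0.024,0.001,0,0,0,0,0],[-0.036,0.001,0,0,0,0,0],[-0.048,0.001,0,0,0,0,0],[-0.060,0.001,0,0,0,0,0],[-0.072,0.001,0,0,0,0,0],[-0.084,0.001,0,0,0,0,0],[-0.096,0.001,0,0,0,0,0],[-0.108,0.001,0,0,0,0,0],[-0.120,0.001,0,0,0,0,0],[-0.132,0.001,0,0,0,0,0],[-0.142,0.001,0,0,0,0,0]]'; python3 - <<'E'
from h import *
st()
a=snapshot("side")["image"];b=snapshot("top")["image"]
cv2.imwrite("pics/c3.png",np.hstack([cv2.resize(a[110:330,130:390],None,fx=1.5,fy=1.5),cv2.resize(b[80:300,160:420],None,fx=1.5,fy=1.5)]))
E
```

```text
clock: 5.0
tool_pos: [0.6224, 0.0074, 0.0986]
orientation: [180.0, 0.0, 166.0]
force: [-3.6, -1.1, -0.5]
opening: 0.0441
5.0 [0.6224 0.0074 0.0986] box [0.0728 0.0029] [1.8000e+02 1.0000e-02 1.6595e+02] F [-3.6 -1.1 -0.5] op 0.0441 j [  19.   22.  -16.    0.  -53. -123.]
```

View pics/c3.png

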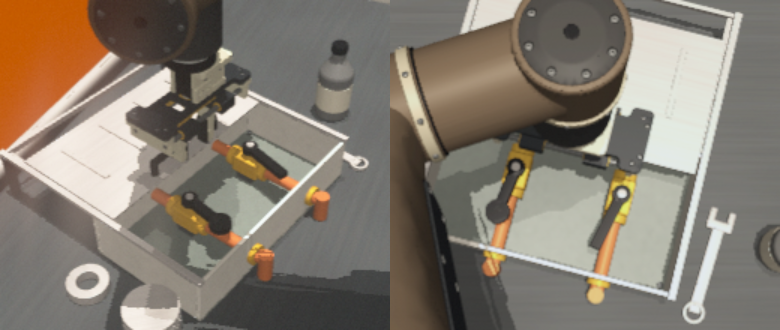

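The marked handle, with the disc, is on the left pipe (disc at about (497,212) in the right-hand picture). I'll keep pushing to the cover's end stop.

```bash
python3 -m pendant '[[-0.008,0,0,0,0,0,0],[-0.014,0,0,0,0,0,0],[-0.020,0,0,0,0,0,0],[-0.024,0,0,0,0,0,0],[-0.026,0,0,0,0,0,0]]'; python3 - <<'E'
from h import *
st()
E
```

```text
clock: 5.72
tool_pos: [0.647, 0.0012, 0.0986]
orientation: [180.0, 0.0, 166.0]
force: [-2.0, 2.4, 1.4]
opening: 0.044
5.72 [0.647  0.0012 0.0986] box [0.0982 0.0029] [1.8000e+02 1.0000e-02 1.6595e+02] F [-2.   2.4  1.4] op 0.044 j [  17.   24.  -12.   -0.  -54. -121.]
```

```bash
python3 -m pendant '[[-0.003,0,0,0,0,0,0],[-0.003,0,0,0,0,0,0]]'; python3 -m pendant '[[-0.003,0,0,0,0,0,0],[-0.003,0,0,0,0,0,0]]'
```

```text
clock: 5.98
tool_pos: [0.65, 0.0004, 0.0985]
orientation: [-180.0, 0.0, 166.0]
force: [-0.8, 0.2, -0.3]
opening: 0.0437
clock: 6.22
tool_pos: [0.6523, -0.0003, 0.0985]
orientation: [-180.0, -0.0, 165.9]
force: [-3.9, 2.1, 0.9]
opening: 0.0435
```

```bash
python3 -m pendant '[[-0.003,0,0,0,0,0,0],[-0.003,0,0,0,0,0,0]]'; python3 - <<'E'
from h import *
st()
a=snapshot("side")["image"];b=snapshot("top")["image"]
cv2.imwrite("pics/c4.png",np.hstack([cv2.resize(a[110:330,130:390],None,fx=1.5,fy=1.5),cv2.resize(b[40:260,160:420],None,fx=1.5,fy=1.5)]))
E
```

```text
clock: 6.48
tool_pos: [0.6526, -0.0005, 0.0984]
orientation: [-180.0, -0.3, 165.9]
force: [-13.4, 5.9, 9.3]
opening: 0.0439
6.47 [ 6.526e-01 -5.000e-04  9.840e-02] box [0.1039 0.0026] [-179.95   -0.29  165.93] F [-13.4   5.9   9.3] op 0.0439 j [  17.   24.  -11.   -0.  -55. -121.]
```

View pics/c4.png

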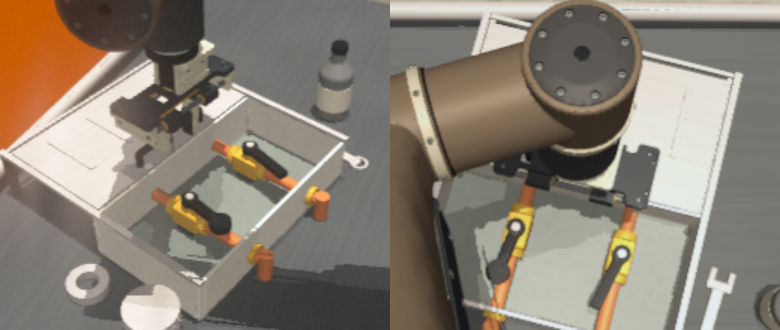

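The cover has reached its stop: the force jumped to about 15 N with no further travel. I'll retreat, lift clear and move aside for measuring.

```bash
python3 -m pendant '[[0.01,0,0,0,0,0,0],[0.025,0,0,0,0,0,0],[0.025,0,-0.05,0,0,0,-0.5],[0.025,0,-0.1,0,0,0.15,-1],[0.03,-0.05,-0.13,0,0,0.3,-1],[0.04,-0.1,-0.13,0,0,0.45,-1],[0.05,-0.15,-0.13,0,0,0.6,-1],[0.06,-0.2,-0.13,0,0,0.75,-1],[0.07,-0.25,-0.13,0,0,0.9,-1],[0.08,-0.3,-0.13,0,0,1.05,-1],[0.09,-0.35,-0.13,0,0,1.2,-1],[0.09,-0.35,-0.13,0,0,1.35,-1]]'; python3 - <<'E'
from h import *
st()
a=snapshot("side")["image"];b=snapshot("top")["image"]
cv2.imwrite("pics/side5.png",a);cv2.imwrite("pics/top5.png",b)
zoom(a,180,170,180,135,4,"pics/s5z.png");zoom(b,170,150,200,140,4,"pics/t5z.png")
E
```

```text
clock: 8.07
tool_pos: [0.4812, -0.3212, 0.2286]
orientation: [180.0, 0.0, 88.1]
force: [-0.3, -0.5, -0.0]
opening: 0.0001
8.07 [ 0.4812 -0.3212  0.2286] box [ 0.0156 -0.3501] [1.7998e+02 4.0000e-02 8.8100e+01] F [-0.3 -0.5 -0. ] op 0.0001 j [ -14.   11.  -12.    0.  -67. -168.]
```

View pics/top5.png

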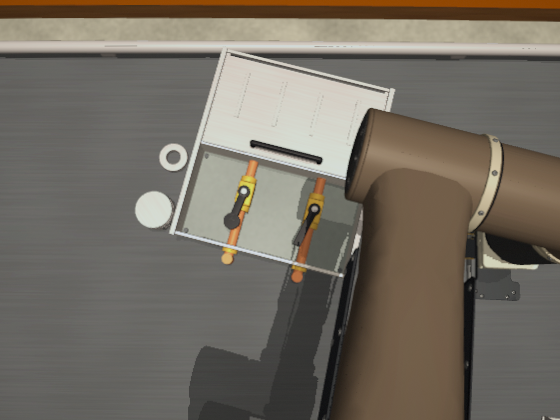

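View pics/s5z.png

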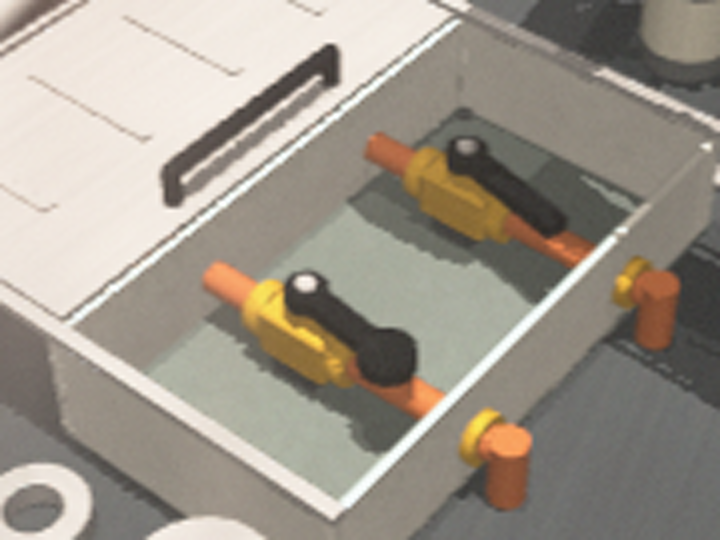

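View pics/t5z.png

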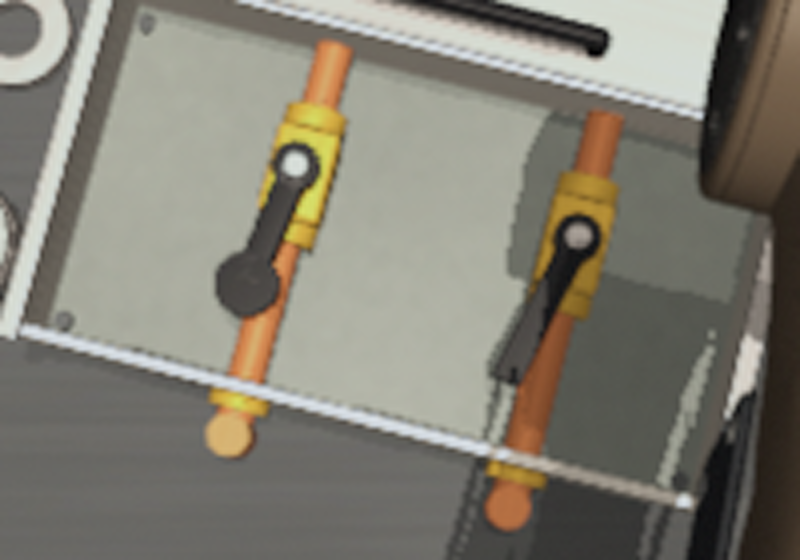

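```bash
python3 - <<'E'
from h import *
t=cam(snapshot("top"));s=cam(snapshot("side"))
for n,a,b in(("piv",(243.75,190.75),(256.25,241)),("disc",(232,220.75),(276.75,258.3)),("plain",(314.5,209),(296.5,206.75)),("plaintip",(297.2,243),(318.5,226))):
    P,e=tri(t,a,s,b);print(n,P.round(4),round(e,4),toB(P).round(4),"z72",atz(t,a,.072).round(4),toB(atz(t,a,.072)).round(4),toB(atz(s,b,.072)).round(4))
E
```

```text
piv [0.5912 0.0816 0.0736] 0.0032 [0.0245 0.0674] z72 [0.5899 0.0812 0.072 ] [0.0233 0.0666] [0.0271 0.0668]
disc [0.5298 0.1053 0.068 ] 0.0037 [-0.0408  0.0754] z72 [0.5277 0.1043 0.072 ] [-0.0427  0.074 ] [-0.0413  0.079 ]
plain [ 0.5544 -0.0639  0.0727] 0.0037 [ 0.0241 -0.0827] z72 [ 0.5527 -0.0644  0.072 ] [ 0.0226 -0.0836] [ 0.0263 -0.0826]
plaintip [ 0.4844 -0.0288  0.0662] 0.0024 [-0.0523 -0.0657] z72 [ 0.4829 -0.0289  0.072 ] [-0.0537 -0.0662] [-0.0544 -0.06  ]
```

```bash
cat >> h.py <<'E'
Q[:2]=B(.0043,.002)[:2]
def tgt(th,g=.0265,r=.064,z=.056):
    u=np.array([-np.cos(th),np.sin(th)]);n=np.array([np.sin(th),np.cos(th)])
    p=np.array([.02,.065])+r*u-g*n
    return B(p[0],p[1],z),np.degrees(Q[2])+270-np.degrees(th)
E
python3 - <<'E'
from h import *
print(Q,tgt(.13,.047,z=.2)); print(rel(*tgt(.13,.047,z=.2)))
E
```

```text
[ 0.55573702  0.02311565 -0.24535   ] (array([0.5141519 , 0.06104559, 0.2       ]), np.float64(248.49402915976452))
[ 0.3801  0.0232  0.0286  0.      0.     -2.7871]
```

```bash
python3 -m pendant '[[0.035,0,0,0,0,-0.18,-1],[0.07,0,0,0,0,-0.36,-1],[0.105,0,0,0,0,-0.54,-1],[0.14,0,0,0,0,-0.72,-1],[0.175,0,0,0,0,-0.90,-1],[0.21,0.005,0,0,0,-1.08,-1],[0.245,0.01,0,0,0,-1.26,-1],[0.28,0.015,0,0,0,-1.44,-1],[0.315,0.02,0,0,0,-1.62,-1],[0.35,0.023,0,0,0,-1.80,-1],[0.38,0.023,0,0,0,-1.98,-1],[0.38,0.023,0,0,0,-2.16,-1]]'; python3 - <<'E'
from h import *
st();print(rel(*tgt(.13,.047,z=.15)))
E
```

```text
clock: 9.78
tool_pos: [0.5154, 0.0633, 0.2286]
orientation: [-180.0, 0.0, -146.9]
force: [0.1, 0.0, -0.8]
opening: 0.0001
9.78 [0.5154 0.0633 0.2286] box [-0.0489  0.0292] [-1.8000e+02  3.0000e-02 -1.4689e+02] F [ 0.1  0.  -0.8] op 0.0001 j [ 29.   6. -19.   0. -66. -86.]
[ 0.0023 -0.0012  0.0786  0.      0.     -0.6175]
```

```bash
python3 -m pendant '[[0.002,-0.001,0.02,0,0,-0.16,-1],[0.002,-0.001,0.04,0,0,-0.32,-1],[0.002,-0.001,0.06,0,0,-0.48,-1],[0.002,-0.001,0.078,0,0,-0.6175,-1],[0.002,-0.001,0.078,0,0,-0.6175,-1]]'; python3 - <<'E'
from h import *
st();print(rel(*tgt(.13,.047)))
a=snapshot("side")["image"];b=snapshot("top")["image"]
cv2.imwrite("pics/c6.png",np.hstack([cv2.resize(a[150:330,170:370],None,fx=2,fy=2),cv2.resize(b[120:300,160:360],None,fx=2,fy=2)]))
E
```

```text
clock: 10.4
tool_pos: [0.5133, 0.0591, 0.1495]
orientation: [179.9, -0.1, -112.1]
force: [-0.5, -0.9, 0.1]
opening: 0.0007
10.4 [0.5133 0.0591 0.1495] box [-0.0499  0.0246] [ 1.7991e+02 -1.0000e-01 -1.1210e+02] F [-0.5 -0.9  0.1] op 0.0007 j [ 28.  10. -25.  -0. -55. -50.]
[-0.0021 -0.      0.0935  0.      0.     -0.0105]
```

View pics/c6.png

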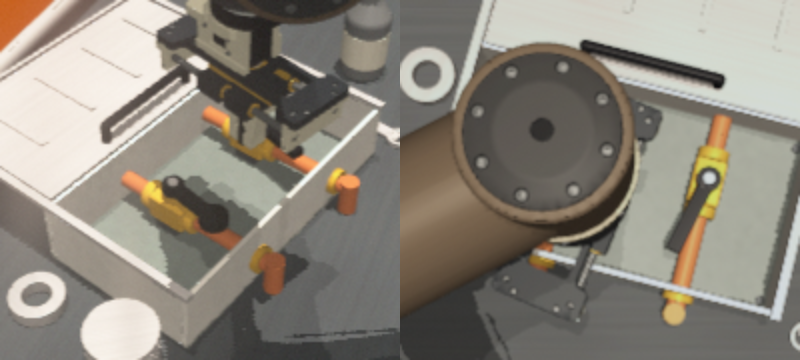

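```bash
python3 -m pendant '[[-0.002,0,0.04,0,0,-0.01,-1],[-0.002,0,0.07,0,0,-0.01,-1],[-0.002,0,0.088,0,0,-0.01,-1],[-0.002,0,0.0935,0,0,-0.01,-1],[-0.002,0,0.0935,0,0,-0.01,-1]]'; python3 - <<'E'
from h import *
st()
for th in np.arange(.13,1.6,.12): print(round(th,2),rel(*tgt(th)))
E
```

```text
clock: 11.12
tool_pos: [0.5156, 0.0609, 0.0577]
orientation: [-180.0, 0.0, -111.7]
force: [0.4, 0.2, 0.2]
opening: 0.0002
11.12 [0.5156 0.0609 0.0577] box [-0.0481  0.0269] [-1.7996e+02  3.0000e-02 -1.1170e+02] F [0.4 0.2 0.2] op 0.0002 j [ 28.  16. -31.   0. -43. -50.]
0.13 [-0.0201  0.0014  0.0017  0.      0.     -0.0034]
0.25 [-0.0279  0.0042  0.0017  0.      0.      0.1166]
0.37 [-0.036   0.006   0.0017  0.      0.      0.2366]
0.49 [-0.0443  0.0068  0.0017  0.      0.      0.3566]
0.61 [-0.0526  0.0066  0.0017  0.      0.      0.4766]
0.73 [-0.0608  0.0054  0.0017  0.      0.      0.5966]
0.85 [-0.0689  0.0032  0.0017  0.      0.      0.7166]
0.97 [-7.660e-02  1.000e-04  1.700e-03  0.000e+00  0.000e+00  8.366e-01]
1.09 [-0.0838 -0.0039  0.0017  0.      0.      0.9566]
1.21 [-0.0906 -0.0088  0.0017  0.      0.      1.0766]
1.33 [-0.0967 -0.0144  0.0017  0.      0.      1.1966]
1.45 [-0.1021 -0.0207  0.0017  0.      0.      1.3166]
1.57 [-0.1067 -0.0277  0.0017  0.      0.      1.4366]
```

```bash
python3 -m pendant '[[-0.012,0.001,0.001,0,0,0,-1],[-0.020,0.0015,0.0015,0,0,0,-1],[-0.028,0.004,0.0015,0,0,0.117,-1],[-0.036,0.006,0.0015,0,0,0.237,-1],[-0.044,0.007,0.0015,0,0,0.357,-1],[-0.053,0.0065,0.0015,0,0,0.477,-1],[-0.061,0.0055,0.0015,0,0,0.597,-1]]'; python3 - <<'E'
from h import *
st()
for th in np.arange(.73,1.64,.12): print(round(th,2),rel(*tgt(th)))
a=snapshot("side")["image"];b=snapshot("top")["image"]
cv2.imwrite("pics/c7.png",np.hstack([cv2.resize(a[150:330,170:370],None,fx=2,fy=2),cv2.resize(b[120:300,160:360],None,fx=2,fy=2)]))
E
```

```text
clock: 12.0
tool_pos: [0.5322, 0.1198, 0.0558]
orientation: [180.0, -0.0, -146.1]
force: [-1.9, -1.9, 1.4]
opening: 0.0002
12.0 [0.5322 0.1198 0.0558] box [-0.0463  0.0881] [ 1.8000e+02 -5.0000e-02 -1.4611e+02] F [-1.9 -1.9  1.4] op 0.0002 j [ 33.  19. -28.  -0. -44. -89.]
0.73 [-0.0005 -0.0008 -0.0002  0.      0.     -0.0039]
0.85 [-0.0083  0.0019 -0.0002  0.      0.      0.1161]
0.97 [-1.640e-02  3.700e-03 -2.000e-04  0.000e+00  0.000e+00  2.361e-01]
1.09 [-2.470e-02  4.500e-03 -2.000e-04  0.000e+00  0.000e+00  3.561e-01]
1.21 [-3.300e-02  4.300e-03 -2.000e-04  0.000e+00  0.000e+00  4.761e-01]
1.33 [-4.120e-02  3.100e-03 -2.000e-04  0.000e+00  0.000e+00  5.961e-01]
1.45 [-4.930e-02  1.000e-03 -2.000e-04  0.000e+00  0.000e+00  7.161e-01]
1.57 [-5.700e-02 -2.200e-03 -2.000e-04  0.000e+00  0.000e+00  8.361e-01]
```

View pics/c7.png

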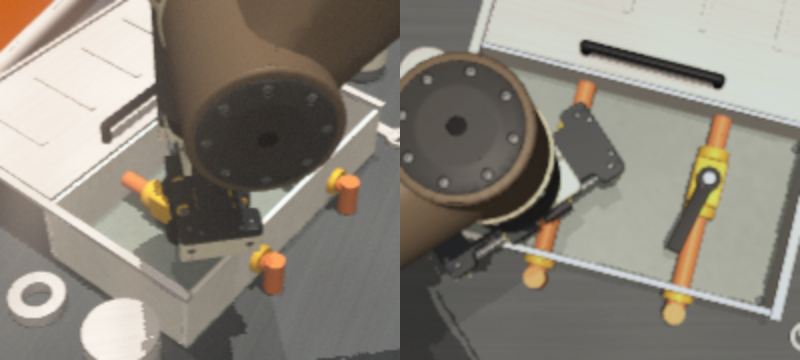

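```bash
python3 -m pendant '[[-0.0083,0.002,0,0,0,0.116,-1],[-0.0165,0.0037,0,0,0,0.236,-1],[-0.0247,0.0045,0,0,0,0.356,-1],[-0.033,0.0043,0,0,0,0.476,-1],[-0.0412,0.003,0,0,0,0.596,-1],[-0.0493,0.001,0,0,0,0.716,-1],[-0.0493,0.001,0,0,0,0.716,-1]]'; python3 - <<'E'
from h import *
st()
for th in (1.51,1.57,1.63): print(round(th,2),rel(*tgt(th)))
E
```

```text
clock: 12.98
tool_pos: [0.5731, 0.1483, 0.0556]
orientation: [180.0, 0.0, 173.3]
force: [0.4, 0.9, 0.6]
opening: 0.0004
12.97 [0.5731 0.1483 0.0556] box [-0.0136  0.1257] [1.7998e+02 2.0000e-02 1.7328e+02] F [0.4 0.9 0.6] op 0.0004 j [  33.   22.  -22.   -0.  -46. -130.]
1.51 [-0.0034  0.0012 -0.0004  0.      0.      0.0673]
1.57 [-0.0074  0.0024 -0.0004  0.      0.      0.1273]
1.63 [-0.0114  0.0033 -0.0004  0.      0.      0.1873]
```

```bash
python3 -m pendant '[[-0.0034,0.001,0,0,0,0.067,-1],[-0.006,0.002,0,0,0,0.11,-1],[-0.0074,0.0024,0,0,0,0.127,-1],[-0.0074,0.0024,0,0,0,0.127,-1]]'; python3 - <<'E'
from h import *
st()
E
```

```text
clock: 13.48
tool_pos: [0.5803, 0.1495, 0.0556]
orientation: [180.0, 0.0, 165.9]
force: [-1.5, 2.7, -0.2]
opening: 0.0004
13.47 [0.5803 0.1495 0.0556] box [-0.0069  0.1285] [179.98   0.   165.95] F [-1.5  2.7 -0.2] op 0.0004 j [  33.   23.  -21.   -0.  -46. -137.]
```

```bash
python3 -m pendant '[[-0.0015,0,0,0,0,0,-1],[-0.003,0,0,0,0,0,-1],[-0.003,0,0,0,0,0,-1]]'; python3 - <<'E'
from h import *
st()
E
```

```text
clock: 13.85
tool_pos: [0.5815, 0.149, 0.0555]
orientation: [-180.0, -0.2, 165.9]
force: [-10.9, 7.7, 4.9]
opening: 0.0006
13.85 [0.5815 0.149  0.0555] box [-0.0056  0.1284] [-1.7998e+02 -1.5000e-01  1.6587e+02] F [-10.9   7.7   4.9] op 0.0006 j [  33.   23.  -21.   -0.  -47. -137.]
```

The handle is at its stop: the force rose to 13 N and the tool stopped at the predicted shut position. I'll back off, lift and look.

```bash
python3 -m pendant '[[0.01,0,0,0,0,0,-1],[0.022,0,0,0,0,0,-1],[0.022,0,-0.05,0,0,0,-1],[0.022,0,-0.1,0,0,0,-1],[0.022,0,-0.15,0,0,0,-1],[0.022,-0.06,-0.17,0,0,0,-1],[0.03,-0.12,-0.17,0,0,0,-1],[0.04,-0.18,-0.17,0,0,0,-1],[0.05,-0.24,-0.17,0,0,0,-1],[0.06,-0.30,-0.17,0,0,0,-1],[0.07,-0.36,-0.17,0,0,0,-1],[0.08,-0.42,-0.17,0,0,0,-1]]'; python3 -m pendant '[[0,-0.04,0,0,0,0,-1],[0,-0.08,0,0,0,0,-1],[0,-0.08,0,0,0,0,-1]]'; python3 - <<'E'
from h import *
st()
a=snapshot("side");b=snapshot("top");s=cam(a);t=cam(b);a=a["image"];b=b["image"]
cv2.imwrite("pics/top8.png",b)
cv2.imwrite("pics/c8.png",np.hstack([cv2.resize(a[130:330,170:370],None,fx=2,fy=2),cv2.resize(b[120:320,170:370],None,fx=2,fy=2)]))
for th in(1.45,1.571):
    P=B(.02+.066*-np.cos(th),.065+.066*np.sin(th),.072);print(th,proj(t,P),proj(s,P))
P=B(.115,.0,.114);print(proj(t,P))
E
```

```text
clock: 15.35
tool_pos: [0.4013, -0.2405, 0.2259]
orientation: [-180.0, 0.1, 165.9]
force: [1.5, -1.0, 0.6]
opening: 0.0007
clock: 15.72
tool_pos: [0.3818, -0.3184, 0.2253]
orientation: [-180.0, -0.0, 165.6]
force: [0.5, 1.0, -0.1]
opening: 0.0004
15.72 [ 0.3818 -0.3184  0.2253] box [-0.0858 -0.3735] [-1.7997e+02 -3.0000e-02  1.6563e+02] F [ 0.5  1.  -0.1] op 0.0004 j [-17.   4. -21.   0. -65. -87.]
1.45 [[212.0373771  186.17422958]] [[240.00677041 260.46105271]]
1.571 [[212.8350994  182.43278584]] [[237.09046109 258.86903681]]
[[285.9188216  149.43856393]]
```

View pics/c8.png

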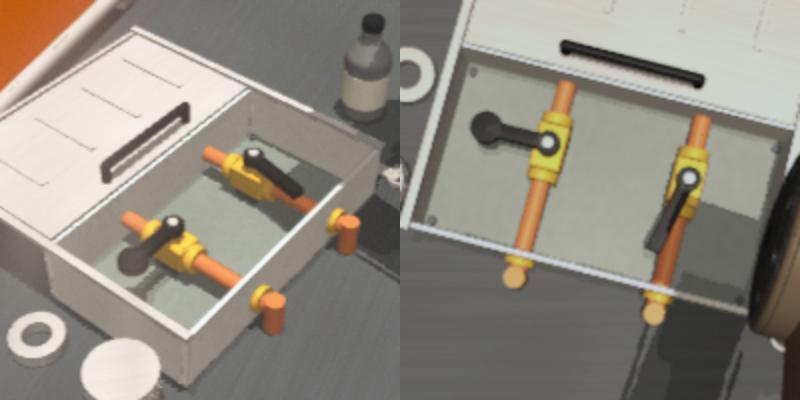

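View pics/top8.png

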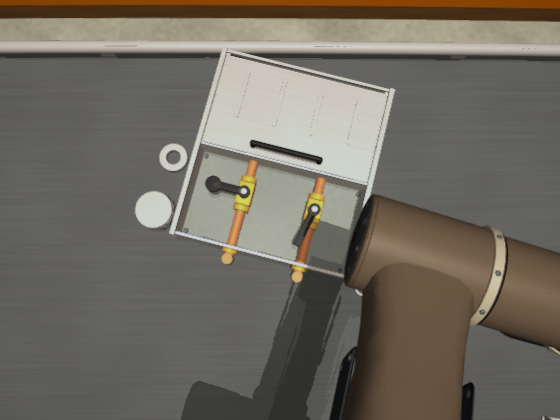

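```bash
python3 - <<'E'
from h import *
b=cv2.imread("pics/top8.png"); zoom(b,195,165,70,50,11,"pics/z8.png")
a=snapshot("side")["image"]; cv2.imwrite("pics/side8.png",a); zoom(a,215,225,70,50,11,"pics/zs8.png")
E
```

```text
(no output)
```

View pics/z8.png

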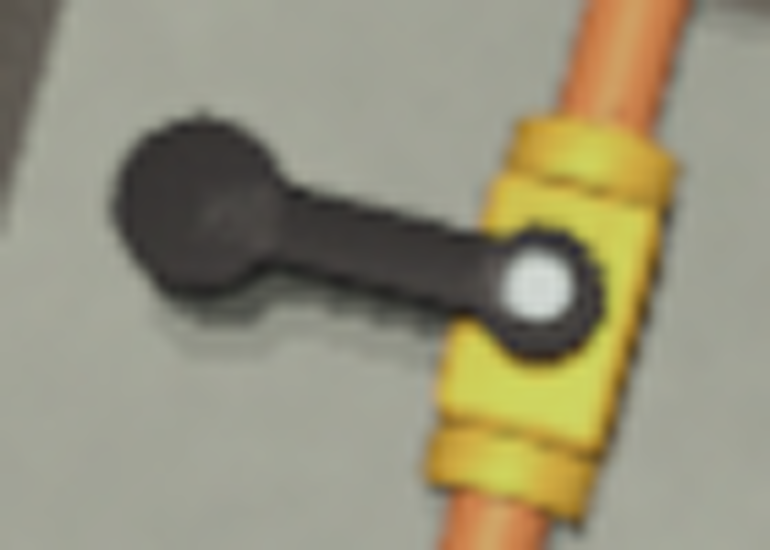

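View pics/zs8.png

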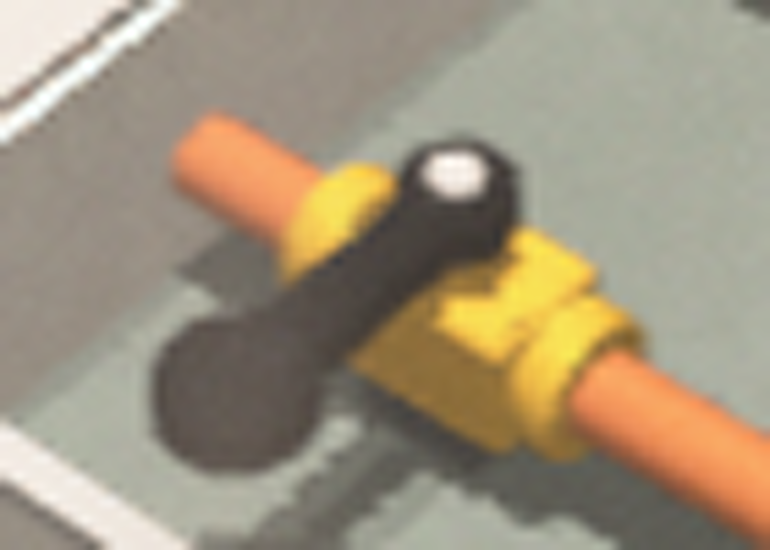

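```bash
python3 - <<'E'
from h import *
t=cam(snapshot("top"));s=cam(snapshot("side"))
d=toB(atz(t,(213.0,183.8),.070))
for z in(.072,.075,.078):
    p=toB(atz(t,(243.8,190.9),z)); v=d-p; print(z,d,p,np.hypot(*v),np.arctan2(v[1],-v[0]))
dd,e=tri(t,(213.0,183.8),s,(215+237/11,225+390/11));pp,e2=tri(t,(243.8,190.9),s,(215+456/11,225+173/11))
v=toB(dd)-toB(pp);print(dd,pp,e,e2,np.arctan2(v[1],-v[0]))
d=toB(atz(t,(170+565/2,120+46/2),.111))-toB(atz(t,(170+702/2,120+81/2),.111)); print("bar dir",d,np.arctan2(d[1],-d[0]))
print("bar x",toB(atz(t,(285.9,152),.111)))
E
```

```text
0.072 [0.01761029 0.13024381] [0.01874221 0.06446526] 0.06578828929145625 1.5535900060884629
0.075 [0.01761029 0.13024381] [0.01832356 0.06415194] 0.06609572116423097 1.560004665613078
0.078 [0.01761029 0.13024381] [0.01790491 0.06383862] 0.06640584748717991 1.5663596695607809
[0.60643536 0.14606402 0.06745646] [0.59071903 0.08144322 0.07451009] 0.0031988979641531107 0.003211014192702373 1.5640229573744318
bar dir [0.00061581 0.14214716] 1.5751284886612698
bar x [ 0.11060808 -0.00112202]
```

Both views put the handle at about 1.56 rad (shut). The cover is open and the plain handle is where it was, so I'm handing in.

```bash
python3 -c "
from h import *
st();print(ctrl.close_job())"
```

```text
15.97 [ 0.3833 -0.3158  0.2257] box [-0.085  -0.3707] [1.8000e+02 2.0000e-02 1.6587e+02] F [ 0.2 -0.6 -0.7] op 0.0004 j [-17.   4. -21.  -0. -65. -87.]
the job is handed in; nothing more can be done
None
```

The cover is open and the marked valve is shut. I handed the job in at about 16 s with the arm clear of everything; no verdict was reported.

- **Cover:** I pushed it straight back by its grip bar with two half-open fingers. At the end the force rose from about 4 N to about 15 N and travel stopped. Afterwards the images put the bar at about 111 mm in box x, a slide of about 0.19 m.
- **Marked handle:** It was on the left pipe. I pushed the disc clockwise with the shut fingers until the force reached 13 N at the predicted stop position. The final images give about 1.55–1.57 rad.
- **Other items:** The plain handle, bearing and piston look unmoved. The arm hid the bottle and part of the wrench in the last top picture, but the side view shows the bottle in place. I did not measure the wrench; no push came near it.
- **Disagreement:** My first fit of the box from its guide corners was about 4 mm short in x. I corrected it using the contact at the stop and the triangulated pivots. About 4 mm of scale error remains at the far side: the bar reads 111 mm where 115 mm would be full slide.

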